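# Refit the brake lever of a welding turntable and lock the brake

## Robot

A 7-joint arm with a two-finger parallel gripper is mounted at the origin on a cart in front of the work surface, level with it; the furniture and walls round the work are solid. World frame = base frame: x ahead of the robot, y to its left, z up, the work surface at z = 0. Lengths are in m, angles in rad, forces in N, time in s.
With the tool pointing down it reaches from about 0.4 to 0.85 m from the base axis. Payload 10.4 kg.
Tool frame: the origin (TCP) lies between the finger pads; the fingertips stand r.nose_length ahead of it and the grasp point (between the pads) lies 6 mm ahead of it (r.nose_length is the distance from the TCP to the fingertips, in m); z points along the fingers, x is the direction in which the jaws open and shut, and the axes are right-handed (so a half turn about z gives the same grasp; the last joint's range is limited). The gripper opens to 87 mm and grips with 3 to 60 N. Pads are 19 mm wide; open, the fingers measure 117 mm over their backs; the gripper's body (75 mm by 190 mm) begins 51 mm behind the grasp point.
Start: joints at [1.302, 0.332, -0.065, 1.46, 0.022, 1.35, -0.088], TCP at [0.152, -0.606, 0.248] pointing down, gripper open.
Joint ranges: [-2.6, 2.6], [-0.5, 2.12], [-1.47, 1.34], [0.16, 2.42], [-1.27, 4.41], [0.06, 2.06], [-2.6, 2.6]. Speed limits (rad/s): [2.22, 2.22, 2.79, 2.79, 3.14, 3.14, 3.14].

## Interface

Orientations are given as a unit quaternion [x, y, z, w].
In Python, from bench import r gives the robot as it stands. The module is installed in compiled form; this text tells all that it offers.
- The arm moves only by the shell command python3 -m creep 'ROWS' [OPENING] [FORCE]. ROWS is JSON, a list of rows, each an object of numbers: "x", "y", "z": the shift along the world's x, y, z in m; "spin": the turn about the world's z in degrees. In form: [{"x": .., "y": .., "z": .., "spin": ..}, ...]. A call has 1 to 12 rows; each row is the pose to reach, as a shift and turn from the pose commanded when the call began; what a row does not reach only later rows make up. A row lasts 1/8 s, in which the tool goes at most 62.5 mm and 10.7 degrees, less where a joint would pass 70% of its speed; a pose out of reach is approached as far as the arm can. A call with a gripper value outside its range is refused whole. OPENING is the finger opening in m, from 0 to 0.087, set as the call begins (- or left out, the last holds). The fingers move at their own pace and stop on an object; FORCE is the grip in N (left out, the last holds). Time passes only in rows, so rows that repeat a pose let the fingers close. It gives the time, the measured TCP pose, the force and the opening at its end, in the units of the state.
- r.read_state(): the state, without advancing time (a new reading comes with each control period).
- r.camera(name): name is "side" or "top" or "wrist"; returns a dict with "pixels" (420x560x3 uint8, blue, green, red), "z_map" (420x560 float32, m along the optical axis (not along the pixel's ray), 0 where there is no reading), "K" (3x3 intrinsics, pixels), "k1" (the pictures are not rectified: a ray, as slopes to the right and down, at radius r is drawn at 1 + k1 r^2 times it, then the intrinsics apply), "R" (3x3) and "t" (3): a world point X has camera coordinates R X + t. Camera axes: x right, y down, z forward; pixel columns grow to the right and rows downward; lengths in m; the calibration is good to about 2 mm. A picture is of the moment at which its call begins.
- r.close_job(): hands the job in, once; it reports no verdict.
The state is a dict: "time": time; "joint_positions": joint angles; "joint_vel": joint speeds; "joint_torque": joint torques, N m; "ee_pos": TCP position; "eef_rot": TCP orientation; "ft_force": force on the tool from outside, world axes, zero at the start; "torque": the same for the moment, N m; "width": finger opening in m.
Only numpy, scipy, OpenCV 4.12 (cv2) and the standard library are available. Lean on these libraries where they do the work, as an engineer would, in place of code of your own. Each camera call takes 0.05 s, during which the arm holds its last target. There are 200 camera calls.

## Task

The brake lever of the small welding turntable has come off and lies on the cart. Fit its toothed hub, knob side up, back over the splined brake spindle, feeling for the angle at which the teeth let it drop, until it sits fully home on the collar; then swing the lever clockwise (seen from above) until the brake clicks over its detent and stays locked. Let go of the lever, and leave the other things on the cart where they are.

Things in the scene. Friction and masses are not known exactly. Their poses are not given: they have to be found in the camera images.
- lever: Loose brake lever, 0.32 kg, flat on the tray, knob up. Origin under the hub's centre, x along the arm to the knob, z up. Arm 18 mm wide, 10 mm thick, underside level with the hub's; balance point about 17 mm from the hub's axis. Through bore in the hub: six lands 11 mm from the axis, six grooves 8 mm wide out to 15.7 mm, 60 degrees apart, one in line with the arm; bevelled at the underside.
- lever_hub (a point): Centre of the lever's hub, 15 mm above the underside; axes as the lever. The hub is dark steel, hexagonal, 42 mm across flats, 48 mm across corners, 30 mm high; two of its flats face +y and -y (across the arm) and are good to grip.
- lever_knob (a point): Point on the axis of the lever's round black knob, 110 mm from the hub's axis and 32 mm above the lever's underside; axes as the lever. The knob, 22 to 24 mm across, stands upright on the arm's end from 10 to 52 mm above the underside.
- spindle_seat (a point): On the vertical brake spindle's axis, at the top of its collar (38 mm across), 62 mm above the tray: the hub's underside rests here when home, lever_hub then 15 mm above. Axes of the turntable, z up; they do not tell how the teeth stand. Below the collar a round housing, 52 mm across at the top, 68 mm at the foot.
- tooth_tops (a point): On the spindle's axis at the tooth tops, 18 mm above the collar. Six teeth, 60 degrees apart, 6 mm wide, out to 14.6 mm from the axis, chamfered on top; they stand at any angle, new each time. A hub out of index rests on them, 18 mm too high; it drops within about 5 degrees of index, in any of six positions.
- spindle_tip (a point): Top of the spindle, 35 mm above the collar: a plain round pilot, 20 mm across, above the teeth, coned over its last 4 mm. It centres the hub with about 1 mm play before the teeth are met.
- turntable: Fixed turntable, origin under the spindle's axis. Base plate 12 mm thick, reaching 160 mm to its +y side, 45 mm to -y and 55 mm to +x and -x; on it, 103 mm to the +y side, a steel table 100 mm across, top 40 mm above the tray.
- spindle (a joint): Turn of the brake spindle: 0 = released (start, against a stop), growing clockwise seen from above, 1.2 rad = locked (second stop). A spring detent pulls it back to 0 below 0.6 rad and on to 1.2 rad above; its resistance is greatest at 0, at most 0.55 N m (about 5 N at the lever's knob), and falls toward 0.6 rad.
- cart_spanner: Bystander, to be left alone: combination spanner, 51x208x8 mm, lying flat; origin in its underside.
- cart_pliers_1: Bystander, to be left alone: combination pliers, 62x177x19 mm, lying flat; origin in its underside.
- tube_1: Bystander, to be left alone: square tube offcut, 40x110x40 mm, lying; origin in its underside.
- tube_2: Bystander, to be left alone: small square tube offcut, 30x80x30 mm, lying; origin in its underside.
- slot_stop_1: Bystander, to be left alone: slotted upright stop on a foot, 60x50x178 mm, in the far left corner; origin in its underside.
- nozzle_1: Bystander, to be left alone: copper gas nozzle standing, 25 mm across, 58 mm tall; origin in its underside.
- clamp_bolt_1: Bystander, to be left alone: clamping bolt standing on its head, 30 mm across, 56 mm tall; origin in its underside.
- stop_disc_1: Bystander, to be left alone: eccentric disc lying flat, 50 mm across, 12 mm thick; origin in its underside.

How it is judged:
By the outcome, as a careful person would: the job done as asked, in the order asked, and still so for the second after the job is handed in, with the robot touching nothing.
It also fails if it takes over 51 s, if anything falls off the work surface, if the arm or the gripper's body presses on something with over 40 N, if the wrist force passes 120 N, or if a joint passes its speed limit or range.

## Working session

There is one attempt and no reset: what is moved stays moved. The work goes in short steps, Python scripts to look and compute and a shell command to move; the robot and the scene stay as the last step left them, time stands still between calls to the robot, and variables do not carry over. Pictures are saved under pics/ and viewed, about 8 in all and at most 12, crops included, and the job is handed in when it is done.

```bash
mkdir -p pics
cat > h.py <<'E'
import numpy as np,cv2
from bench import r
def cam(n,save=None):
    c=r.camera(n); c['K']=np.array(c['K']);c['R']=np.array(c['R']);c['t']=np.array(c['t'])
    if save: cv2.imwrite('pics/'+save,c['pixels'])
    return c
def rays(c,uv):
    uv=np.array(uv,float).reshape(-1,2);K=c['K']
    d=np.c_[(uv[:,0]-K[0,2])/K[0,0],(uv[:,1]-K[1,2])/K[1,1]]
    s=d.copy()
    for _ in range(20): s=d/(1+c['k1']*(s**2).sum(1,keepdims=True))
    return np.c_[s,np.ones(len(s))]
def plane(c,uv,z):
    d=rays(c,uv)@c['R']; o=-c['R'].T@c['t']
    return o+d*((z-o[2])/d[:,2])[:,None]
def deep(c,uv):
    uv=np.array(uv).reshape(-1,2); Z=c['z_map'][uv[:,1].astype(int),uv[:,0].astype(int)]
    return (rays(c,uv)*Z[:,None]-c['t'])@c['R']
def proj(c,X):
    p=np.atleast_2d(X)@c['R'].T+c['t']; s=p[:,:2]/p[:,2:]
    s=s*(1+c['k1']*(s**2).sum(1,keepdims=True))
    return s*[c['K'][0,0],c['K'][1,1]]+[c['K'][0,2],c['K'][1,2]]
E
python3 - <<'E'
from h import *
for n in('top','side'):
    c=cam(n,n+'0.png'); print(n,-c['R'].T@c['t'],c['R'][2],c['K'][0,0],c['k1'])
s=r.read_state(); print(s['ee_pos'],s['eef_rot'],s['width'],r.nose_length,s['time'])
a=[cv2.imread(f'pics/{n}0.png') for n in('top','side')]
E
```

```text
top [ 0.41257461 -0.00134746  1.05169782] [ 0.1490233  -0.01147861 -0.98876706] 398.97440354469126 -0.10478336363481143
side [ 0.25273872 -0.8140063   0.63928511] [ 0.26542451  0.79950346 -0.53883582] 470.27882861776175 -0.08398528504806838
[ 0.15201425 -0.60591457  0.24685653] [ 7.88465029e-01 -6.15079271e-01 -5.08827364e-04 -3.58778603e-04] 0.08706276319587578 0.025 0.1
```

View pics/top0.png

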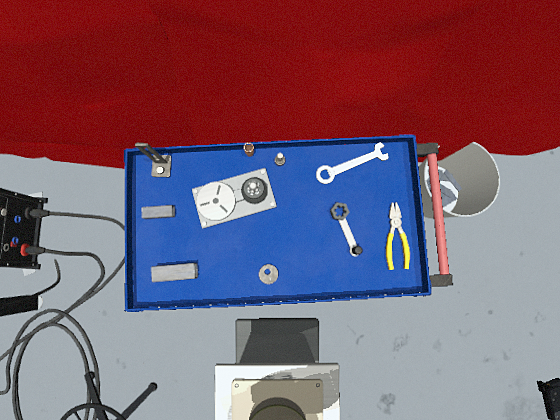

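View pics/side0.png

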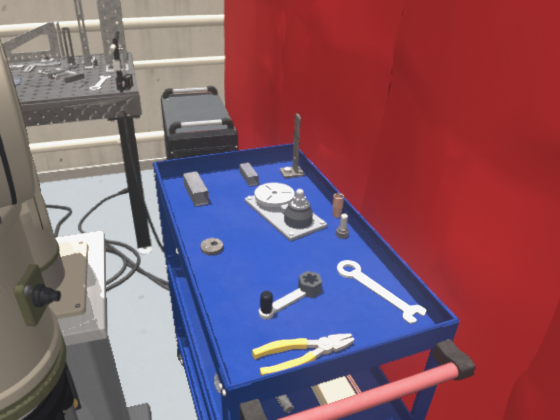

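Top view: hub at about (340,211), knob (356,250), spindle (255,188), table (216,203). Side view: hub (311,283), knob (266,303), spindle (298,208).

Run:
```python
from h import *
T=cam('top');S=cam('side')
def blob(c,box,thr,name):
    x0,y0,x1,y1=box;g=c['pixels'][y0:y1,x0:x1].max(2)
    m=(g<thr).astype(np.uint8); n,l,st,ce=cv2.connectedComponentsWithStats(m)
    for i in range(1,n):
        if st[i,4]>25: print(name,st[i]+[x0,y0,0,0,0],ce[i]+[x0,y0])
blob(T,(325,197,375,262),90,'T'); blob(T,(238,172,275,206),90,'Tsp'); blob(S,(250,265,330,325),80,'S')
# depth-based
def pts(c,lo,hi):
    v,u=np.mgrid[0:420,0:560]; uv=np.c_[u.ravel(),v.ravel()]; P=deep(c,uv)
    ok=(c['z_map'].ravel()>0)&(P[:,2]>lo)&(P[:,2]<hi); return P[ok],uv[ok]
P,uv=pts(T,.02,.045)
k=(abs(uv-[340,211])<14).all(1);print('hub top depth',P[k].mean(0),(P[k].max(0)+P[k].min(0))/2,np.ptp(P[k],axis=0),k.sum())
P,uv=pts(T,.04,.07);k=(abs(uv-[356,250])<10).all(1);print('knob',P[k].mean(0),k.sum(),np.ptp(P[k],axis=0))
P,uv=pts(T,.055,.12);k=(abs(uv-[255,188])<16).all(1);print('spin',(P[k].max(0)+P[k].min(0))/2,P[k].max(0),k.sum())
P,uv=pts(T,.03,.05);k=(abs(uv-[216,203])<28).all(1);print('table',(P[k].max(0)+P[k].min(0))/2,np.ptp(P[k],axis=0),k.sum())
print('hub ray',plane(T,[340,211],.03),'knob',plane(T,[356,250],.05), 'spindle',plane(T,[255,188],.09),'table',plane(T,[216,203],.04))
a=cv2.resize(T['pixels'][165:265,190:380],None,fx=4.2,fy=4.2,interpolation=cv2.INTER_CUBIC);cv2.imwrite('pics/t1.png',a)
```

```text
T [352 245  10  10  41] [355.6097561  249.75609756]
Tsp [241 177  26  27 207] [255.15458937 192.82125604]
S [313 287   5   9  32] [314.84375 290.9375 ]
S [261 292  11  22 199] [266.01005025 302.61809045]
hub top depth [ 0.54285543 -0.16529745  0.028723  ] [ 0.543472   -0.16527704  0.02768486] [0.04279183 0.04705242 0.01499333] 156
knob [ 0.44281247 -0.20317278  0.04967447] 70 [0.02249449 0.02276073 0.01434551]
spin [0.59732023 0.05612158 0.07751366] [0.62201134 0.08146033 0.0998998 ] 327
table [0.56940164 0.14573317 0.03863064] [0.09916495 0.12207466 0.01725566] 1271
hub ray [[ 0.54294116 -0.16525725  0.03      ]] knob [[ 0.44143411 -0.20006383  0.05      ]] spindle [[0.59289436 0.05173073 0.09      ]] table [[0.56351305 0.15447726 0.04      ]]
```

View pics/t1.png

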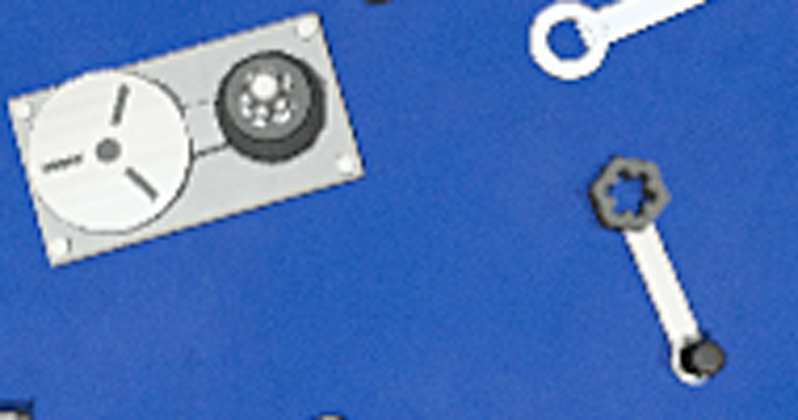

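Zoom: hub at (629,193), knob top (703,356), spindle tip (266,87), six bright teeth around it; the hub–knob distance comes out at 108 mm, against 110 given. I'll move above the lever and look with the wrist camera.

```bash
python3 -m creep '[{"x":0.04,"y":0.045},{"x":0.08,"y":0.09},{"x":0.12,"y":0.135},{"x":0.16,"y":0.18},{"x":0.2,"y":0.225},{"x":0.24,"y":0.27,"spin":2},{"x":0.28,"y":0.315,"spin":5},{"x":0.32,"y":0.36,"spin":5},{"x":0.36,"y":0.405,"spin":5},{"x":0.391,"y":0.441,"spin":5},{"x":0.391,"y":0.441,"spin":5},{"x":0.391,"y":0.441,"spin":5}]' 0.087
python3 - <<'E'
from h import *
c=cam('wrist','w1.png');print(-c['R'].T@c['t'],c['R'][2])
print(proj(c,[[.543,-.165,.03],[.442,-.202,.05],[.594,.053,.097]]))
E
```

```text
[ 0.22168639 -0.58826969  0.38464284] [-0.25698257 -0.06315915 -0.96434998]
[[-129.05027881 -397.58610218]
 [-109.24305386 -256.26863076]
 [-528.04971672 -663.41002006]]invalid input at $[0]: expected keys x, y, z, spin
```

View pics/w1.png

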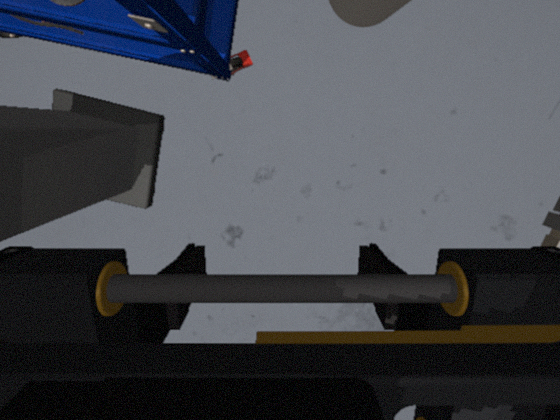

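The call was refused because every row needs all four keys, so this picture shows only the floor and the gripper. I'm repeating the move with full rows.

```bash
python3 -m creep '[{"x":0.04,"y":0.045,"z":0,"spin":0},{"x":0.08,"y":0.09,"z":0,"spin":0},{"x":0.12,"y":0.135,"z":0,"spin":0},{"x":0.16,"y":0.18,"z":0,"spin":0},{"x":0.2,"y":0.225,"z":0,"spin":0},{"x":0.24,"y":0.27,"z":0,"spin":2},{"x":0.28,"y":0.315,"z":0,"spin":5},{"x":0.32,"y":0.36,"z":0,"spin":5},{"x":0.36,"y":0.405,"z":0,"spin":5},{"x":0.391,"y":0.441,"z":0,"spin":5},{"x":0.391,"y":0.441,"z":0,"spin":5},{"x":0.391,"y":0.441,"z":0,"spin":5}]' 0.087
python3 - <<'E'
from h import *
c=cam('wrist','w2.png');print(-c['R'].T@c['t'],c['R'][2])
print(proj(c,[[.543,-.165,.03],[.442,-.202,.05],[.594,.053,.097]]))
E
```

```text
time: 1.75
ee_pos: [0.5428, -0.1658, 0.2474]
eef_rot: [0.814, -0.58, -0.0, 0.0]
ft_force: [-0.6, -0.4, 0.3]
width: 0.0872
[ 0.61067533 -0.14188165  0.38484737] [-0.2507765  -0.08631776 -0.96418898]
[[281.54809868 192.40750661]
 [283.17018844 283.46997164]
 [ 63.07858952  72.46533732]]
```

View pics/w2.png

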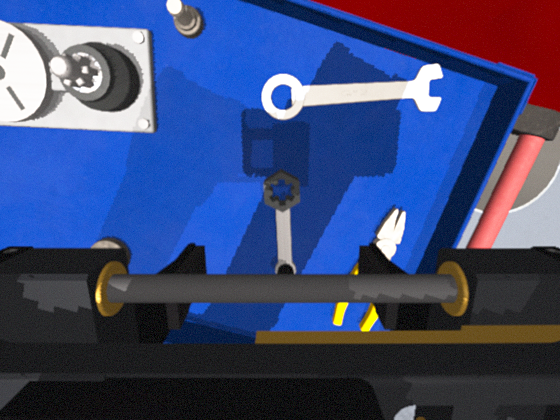

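The wrist view shows the hub at (282,191), with the arm pointing down to the knob (286,268). The spindle is at top left: tip (62,67), teeth around (83,72). I'll measure both.

Run:
```python
from h import *
c=cam('wrist'); im=c['pixels']
x0,y0=255,165; b=im[y0:220,x0:310].astype(int)
# hub: not blue
nb=((b[...,0]-b[...,2])<60)&(b.max(2)<150); m=cv2.morphologyEx(nb.astype(np.uint8),cv2.MORPH_OPEN,np.ones((3,3)))
cs,_=cv2.findContours(m,cv2.RETR_CCOMP,cv2.CHAIN_APPROX_NONE)
for k in cs:
    if cv2.contourArea(k)<50: continue
    P=plane(c,k.reshape(-1,2)+[x0,y0],.03); q=(P[:,:2]*1e4).astype(np.float32)
    (ce,rd)=cv2.minEnclosingCircle(q); M=cv2.moments(q)
    cc=np.array(ce); d=q-cc; th=np.arctan2(d[:,1],d[:,0]); rr=np.hypot(*d.T)
    ph=np.angle((rr**6*np.exp(6j*th)).sum())/6
    print('contour',cv2.contourArea(k),'circ',cc/1e4,rd/1e4,'mom',M['m10']/M['m00']/1e4,M['m01']/M['m00']/1e4,'corner angle mod60',np.degrees(ph))
s=im[30:120,40:145]; cv2.imwrite('pics/w3.png',np.hstack([cv2.resize(s,None,fx=5,fy=5,interpolation=cv2.INTER_CUBIC),cv2.resize(im[165:290,255:315],(216,450),interpolation=cv2.INTER_CUBIC)]))
# depth
v,u=np.mgrid[0:420,0:560]; uv=np.c_[u.ravel(),v.ravel()]; P=deep(c,uv); 
k=(uv[:,0]<145)&(uv[:,1]<125)&(uv[:,0]>40)
for lo,hi in((.057,.066),(.076,.084),(.086,.101)):
    q=P[k&(P[:,2]>lo)&(P[:,2]<hi)]
    print(lo,len(q),(q.max(0)+q.min(0))/2,np.ptp(q,axis=0),q.max(0))
t=P[(uv[:,0]<50)&(uv[:,1]<125)&(P[:,2]>.036)&(P[:,2]<.045)];print(len(t),t[:,2].mean())
k2=(uv[:,0]>260)&(uv[:,0]<310)&(uv[:,1]>250)&(uv[:,1]<275)&(P[:,2]>.03);print('knob',P[k2].mean(0),k2.sum())
```

```text
contour 1162.5 circ [ 0.54542617 -0.16379012] 0.025462652587890624 mom 0.5449354827320002 -0.16417827647150618 corner angle mod60 21.594511337041425
contour 282.0 circ [ 0.54658745 -0.16340294] 0.013713876342773438 mom 0.5460891190582896 -0.16371819477100352 corner angle mod60 21.695019767641412
0.057 1475 [0.59800368 0.05586645 0.0615168 ] [0.0515315  0.04875299 0.0089094 ] [0.62376943 0.08024294 0.0659715 ]
0.076 314 [0.59855715 0.05519937 0.08000283] [0.02924671 0.02344757 0.00792648] [0.61318051 0.06692316 0.08396607]
0.086 545 [0.59855871 0.05720213 0.09267585] [0.01919939 0.01987821 0.01334278] [0.6081584  0.06714124 0.09934724]
3778 0.04039971725068729
knob [ 0.51417201 -0.1782992   0.17475124] 121
```

View pics/w3.png

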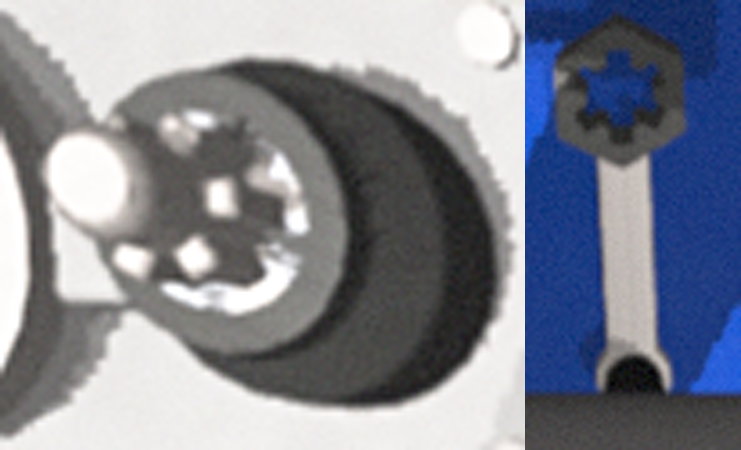

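Run:
```python
from h import *
c=cam('wrist')
uv=np.array([[222,197],[195,257],[132,260],[180,132],[118,128],[88,172]])/5+[40,30]
P=plane(c,uv,.079)
for o in([.5985,.0565],[.5975,.0555]):
    d=P[:,:2]-o; print(np.c_[np.hypot(*d.T)*1000,np.degrees(np.arctan2(d[:,1],d[:,0]))%360,np.degrees(np.arctan2(d[:,1],d[:,0]))%60].round(1).tolist())
print(P[:4,:2])
b=cv2.cvtColor(c['pixels'],cv2.COLOR_BGR2GRAY)
```

```text
[[11.1, 288.3, 48.3], [11.3, 222.0, 42.0], [13.1, 164.3, 44.3], [12.0, 353.2, 53.2], [13.0, 46.5, 46.5], [13.6, 90.8, 30.8]]
[[10.6, 295.2, 55.2], [9.8, 221.6, 41.6], [12.5, 158.7, 38.7], [12.9, 358.1, 58.1], [14.5, 46.4, 46.4], [14.6, 86.8, 26.8]]
[[0.60199922 0.04592135]
 [0.59013477 0.04896473]
 [0.58584341 0.06005104]
 [0.61043444 0.05507074]]
```

```bash
python3 -m creep '[{"x":0,"y":0.001,"z":-0.04,"spin":2},{"x":0.001,"y":0.001,"z":-0.09,"spin":2},{"x":0.001,"y":0.001,"z":-0.14,"spin":2},{"x":0.001,"y":0.001,"z":-0.18,"spin":2},{"x":0.001,"y":0.001,"z":-0.205,"spin":2},{"x":0.001,"y":0.001,"z":-0.219,"spin":2},{"x":0.001,"y":0.001,"z":-0.219,"spin":2}]' 0.087
```

```text
time: 2.78
ee_pos: [0.5436, -0.1647, 0.0282]
eef_rot: [0.824, -0.566, -0.0, 0.0]
ft_force: [-0.3, 1.0, 0.9]
width: 0.0871
```

```bash
python3 -m creep '[{"x":0,"y":0,"z":0,"spin":0},{"x":0,"y":0,"z":0,"spin":0},{"x":0,"y":0,"z":0,"spin":0},{"x":0,"y":0,"z":0,"spin":0},{"x":0,"y":0,"z":0,"spin":0},{"x":0,"y":0,"z":0,"spin":0},{"x":0,"y":0,"z":0,"spin":0},{"x":0,"y":0,"z":0,"spin":0}]' 0.03 45
python3 -m creep '[{"x":0,"y":0,"z":0.01,"spin":0},{"x":0,"y":0,"z":0.03,"spin":0},{"x":0,"y":0,"z":0.07,"spin":0},{"x":0,"y":0,"z":0.12,"spin":0},{"x":0,"y":0,"z":0.12,"spin":0},{"x":0,"y":0,"z":0.12,"spin":0}]'
python3 - <<'E'
from h import *
for n in('side','top'): c=cam(n,n+'2.png')
c=cam('wrist','w4.png')
# hub top face now expected at tcp z +.002; lever angle
s=r.read_state();z=s['ee_pos'][2]+.002
im=c['pixels']; print(proj(c,[[*s['ee_pos'][:2],z]]),s['ee_pos'],s['width'])
a=cv2.imread('pics/side2.png')[150:350,180:400];b=im[100:300,150:400]
cv2.imwrite('pics/c1.png',np.hstack([cv2.resize(a,(396,360)),cv2.resize(b,(400,360))]))
E
```

```text
time: 3.78
ee_pos: [0.5442, -0.1643, 0.0287]
eef_rot: [0.825, -0.566, 0.0, 0.0]
ft_force: [0.8, -0.4, 1.4]
width: 0.0416
time: 4.53
ee_pos: [0.5437, -0.1642, 0.1487]
eef_rot: [0.825, -0.566, 0.0, 0.0]
ft_force: [-0.8, -0.2, -4.2]
width: 0.0417
[[282.66660962 282.43971319]] [ 0.54325525 -0.16404633  0.1473412 ] 0.04170379146312362
```

View pics/c1.png

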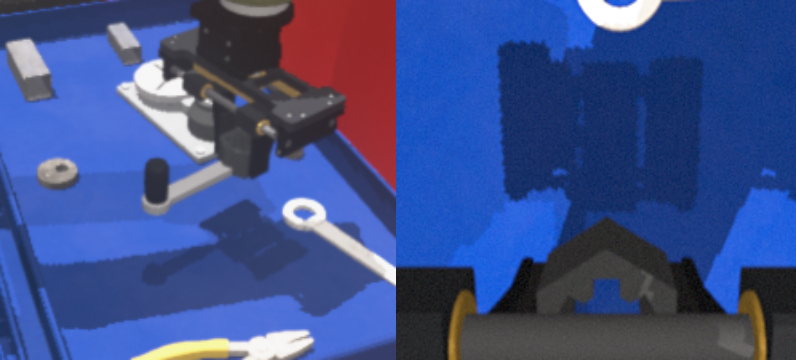

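Lever held and level; the far corner of the hub shows at about (282.5,222) in the wrist picture. I'll use that to check where the hub sits in the grip.

Run:
```python
from h import *
c=cam('wrist');s=r.read_state();e=np.array(s['ee_pos'])
c2=plane(c,[282.5,222.2],e[2]+.0013)[0]
q=s['eef_rot'];a=2*np.arctan2(q[1],q[0])+np.pi/2;print('lever+180',np.degrees(a))
d=np.array([np.cos(a),np.sin(a)]);ctr=c2[:2]-.02425*d
print(e,ctr,'offset along arm-back',(ctr-e[:2])@d,'side',(ctr-e[:2])@[-d[1],d[0]])
print('corner proj check',proj(c,[[*(e[:2]+.02425*d),e[2]+.0013]]))
```

```text
lever+180 21.087107963854677
[ 0.54338624 -0.16404476  0.14739266] [ 0.54911277 -0.16166347] offset along arm-back 0.006199808548738104 side 0.00016148897549092986
corner proj check [[282.83248267 234.88149396]]
```

Run:
```python
from h import *
c=cam('wrist');s=r.read_state();e=np.array(s['ee_pos'])
d=np.array([np.cos(.368),np.sin(.368)])
for k in(-.003,0,.003): print(k,proj(c,[[*(e[:2]+(.02425+k)*d),e[2]-.0287],[*(e[:2]+(.02425+k)*d),e[2]+.0013]]).round(1).tolist())
g=cv2.cvtColor(c['pixels'],cv2.COLOR_BGR2GRAY)[212:250,278:287].mean(1);print(g.round().astype(int).tolist(), c['pixels'][212:250,282,0].tolist())
T=cam('top');S=cam('side')
# spindle tip: top-view bright tip & side-view tip triangulation
for C,b in((T,(240,172,270,200)),(S,(288,185,310,205))):
    x0,y0,x1,y1=b;g=cv2.cvtColor(C['pixels'],cv2.COLOR_BGR2GRAY)[y0:y1,x0:x1]
    print(proj(C,[[.598,.0565,.097]]))
```

```text
-0.003 [[282.8, 222.3], [282.8, 240.9]]
0 [[282.8, 217.1], [282.9, 234.9]]
0.003 [[282.8, 212.0], [282.9, 228.8]]
[48, 45, 47, 44, 48, 49, 54, 59, 55, 51, 46, 44, 43, 45, 42, 43, 43, 42, 42, 42, 42, 43, 43, 44, 42, 43, 46, 53, 59, 62, 64, 64, 62, 65, 63, 64, 64, 63] [104, 106, 101, 105, 110, 121, 134, 130, 103, 61, 45, 39, 43, 43, 38, 45, 46, 48, 47, 45, 44, 45, 49, 46, 38, 45, 49, 53, 64, 70, 64, 70, 62, 57, 63, 62, 65, 66]
[[252.89751019 185.41612777]]
[[299.09428427 190.53544541]]
```

```bash
python3 -m creep '[{"x":0.01,"y":0.03,"z":0.01,"spin":3},{"x":0.02,"y":0.08,"z":0.01,"spin":8},{"x":0.035,"y":0.13,"z":0.01,"spin":14},{"x":0.045,"y":0.18,"z":0.01,"spin":20},{"x":0.055,"y":0.21,"z":0.01,"spin":25},{"x":0.055,"y":0.221,"z":0.01,"spin":25},{"x":0.055,"y":0.221,"z":0.01,"spin":25},{"x":0.055,"y":0.221,"z":0.01,"spin":25}]'
python3 - <<'E'
from h import *
s=r.read_state();print(s['ee_pos'],s['ft_force'],s['torque'])
S=cam('side');c=cam('wrist');T=cam('top')
a=S['pixels'][110:250,215:385];b=c['pixels'][170:330,190:380]
cv2.imwrite('pics/c2.png',np.hstack([cv2.resize(a,(400,330),interpolation=cv2.INTER_CUBIC),cv2.resize(b,(392,330),interpolation=cv2.INTER_CUBIC)]))
print(proj(S,[[.598,.0563,.097]]),proj(c,[[.598,.0563,.097]]))
E
```

```text
time: 5.88
ee_pos: [0.599, 0.0552, 0.1585]
eef_rot: [0.927, -0.375, 0.0, 0.001]
ft_force: [-0.8, -0.3, -2.7]
width: 0.0417
[0.59903833 0.0551712  0.15851701] [-0.79526301 -0.26892417 -2.68513696] [-0.03271735 -0.02990149  0.03575741]
[[299.12395486 190.57782564]] [[280.12463607 238.30840975]]
```

View pics/c2.png

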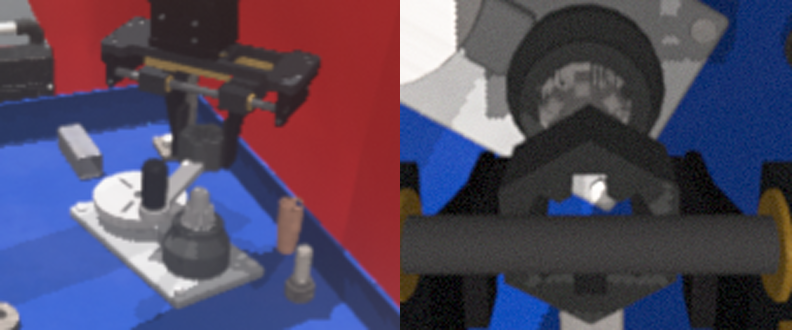

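The hub is over the spindle: tip at (200,195) in the left crop, seen through the bore at (595,190) in the right one. I'll lower it onto the pilot.

```bash
python3 -m creep '[{"x":-0.0005,"y":0.001,"z":-0.015,"spin":0},{"x":-0.0005,"y":0.001,"z":-0.028,"spin":0},{"x":-0.0005,"y":0.001,"z":-0.034,"spin":0},{"x":-0.0005,"y":0.001,"z":-0.038,"spin":0},{"x":-0.0005,"y":0.001,"z":-0.041,"spin":0},{"x":-0.0005,"y":0.001,"z":-0.041,"spin":0}]'
```

```text
time: 6.78
ee_pos: [0.5986, 0.0578, 0.1176]
eef_rot: [0.927, -0.374, 0.0, 0.0]
ft_force: [-0.2, 1.2, -3.0]
width: 0.0415
```

```bash
python3 -m creep '[{"x":0,"y":0.001,"z":-0.003,"spin":0},{"x":0,"y":0.001,"z":-0.006,"spin":0},{"x":0,"y":0.001,"z":-0.009,"spin":0},{"x":0,"y":0.001,"z":-0.012,"spin":0},{"x":0,"y":0.001,"z":-0.012,"spin":0}]'
```

```text
time: 7.4
ee_pos: [0.5987, 0.0585, 0.1053]
eef_rot: [0.927, -0.374, 0.0, 0.0]
ft_force: [1.1, -1.3, -4.0]
width: 0.0418
```

```bash
python3 -m creep '[{"x":0,"y":0,"z":-0.003,"spin":0},{"x":0,"y":0,"z":-0.006,"spin":0},{"x":0,"y":0,"z":-0.009,"spin":0},{"x":0,"y":0,"z":-0.012,"spin":0},{"x":0,"y":0,"z":-0.014,"spin":0},{"x":0,"y":0,"z":-0.014,"spin":0}]'
```

```text
time: 8.15
ee_pos: [0.5988, 0.0585, 0.0914]
eef_rot: [0.927, -0.374, 0.0, 0.0]
ft_force: [4.7, -2.4, -4.0]
width: 0.0416
```

```bash
python3 -m creep '[{"x":0,"y":0,"z":-0.001,"spin":0},{"x":0,"y":0,"z":-0.002,"spin":0},{"x":0,"y":0,"z":-0.002,"spin":0},{"x":0,"y":0,"z":-0.002,"spin":0}]'
python3 - <<'E'
from h import *
S=cam('side');c=cam('wrist')
a=S['pixels'][130:260,215:385];b=c['pixels'][150:330,170:390]
cv2.imwrite('pics/c3.png',np.hstack([cv2.resize(a,(400,330),interpolation=cv2.INTER_CUBIC),cv2.resize(b,(392,330),interpolation=cv2.INTER_CUBIC)]))
E
```

```text
time: 8.65
ee_pos: [0.5988, 0.0586, 0.0906]
eef_rot: [0.927, -0.374, 0.0, 0.0]
ft_force: [-0.7, -3.8, 6.2]
width: 0.0415
```

View pics/c3.png

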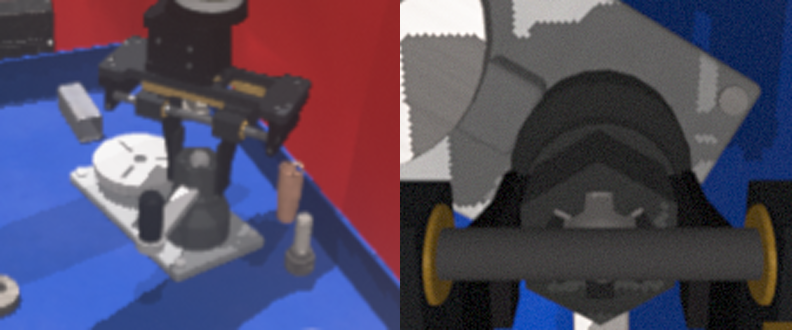

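Seated: descent stopped at TCP z 0.0906 (expected 0.0907) with about 10 N rise, and a tooth is visible in its groove at (600,205). Next I release, rise and go over the knob.

```bash
python3 -m creep '[{"x":0,"y":0,"z":0,"spin":0},{"x":0,"y":0,"z":0,"spin":0},{"x":0,"y":0,"z":0,"spin":0},{"x":0,"y":0,"z":0,"spin":0},{"x":0,"y":0,"z":0.02,"spin":0},{"x":0,"y":0,"z":0.06,"spin":0},{"x":-0.02,"y":-0.02,"z":0.08,"spin":0},{"x":-0.055,"y":-0.058,"z":0.08,"spin":0},{"x":-0.077,"y":-0.08,"z":0.08,"spin":0},{"x":-0.077,"y":-0.08,"z":0.08,"spin":0}]' 0.07
python3 - <<'E'
from h import *
s=r.read_state();c=cam('wrist');T=cam('top');S=cam('side');print(s['ee_pos'],s['width'])
kp=np.array([[.5216,-.0216,.114]])
print('knob pred',[proj(C,kp).round(1).tolist() for C in(c,T,S)])
# side-view dark knob centroid
x0,y0=255,200;g=S['pixels'][y0:245,x0:300].max(2);n,l,st,ce=cv2.connectedComponentsWithStats((g<60).astype(np.uint8))
for i in range(1,n):
    if st[i,4]>60: print(st[i]+[x0,y0,0,0,0],ce[i]+[x0,y0],proj(S,kp-[0,0,.02]))
b=c['pixels'];cv2.imwrite('pics/c4.png',np.hstack([cv2.resize(S['pixels'][150:270,220:340],(360,360)),cv2.resize(b,(440,330))[:, :].repeat(1,0) if 0 else cv2.resize(b,(440,360))]))
E
```

```text
time: 10.0
ee_pos: [0.5209, -0.0233, 0.171]
eef_rot: [0.927, -0.375, 0.001, 0.001]
ft_force: [0.7, 0.4, -0.0]
width: 0.0702
[ 0.52094664 -0.02327272  0.17102463] 0.07018651854685803
knob pred [[[281.4, 238.5]], [[285.3, 215.7]], [[278.0, 206.4]]]
```

View pics/c4.png

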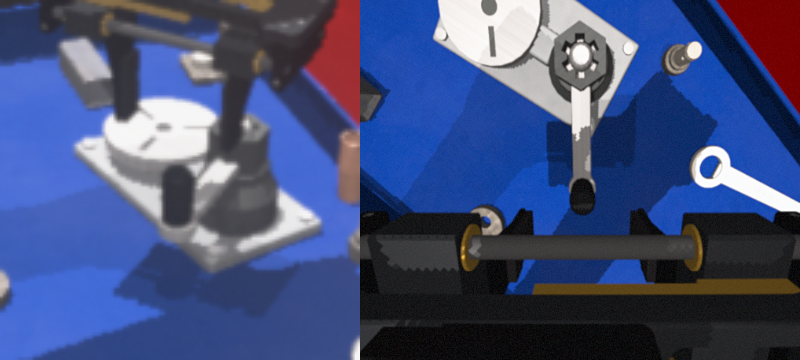

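Lever is seated on the spindle (582,55) and the knob (582,196) lies midway between the fingers. Side-view knob top is (279,207), against a prediction of (278,206). Next: lower and close loosely round the knob.

```bash
python3 -m creep '[{"x":0.001,"y":0.0015,"z":-0.03,"spin":0},{"x":0.001,"y":0.0015,"z":-0.055,"spin":0},{"x":0.001,"y":0.0015,"z":-0.068,"spin":0},{"x":0.001,"y":0.0015,"z":-0.068,"spin":0}]'
python3 -m creep '[{"x":0,"y":0,"z":0,"spin":0},{"x":0,"y":0,"z":0,"spin":0},{"x":0,"y":0,"z":0,"spin":0},{"x":0,"y":0,"z":0,"spin":0},{"x":0,"y":0,"z":0,"spin":0}]' 0.03 40
python3 - <<'E'
import numpy as np
a0=np.radians(226)
for t in range(0,73,6):
    a=a0-np.radians(t);print(t,(.11*(np.cos(a)-np.cos(a0))).round(4),(.11*(np.sin(a)-np.sin(a0))).round(4))
E
```

```text
time: 10.65
ee_pos: [0.5226, -0.019, 0.1012]
eef_rot: [0.928, -0.373, -0.001, -0.0]
ft_force: [-0.8, -0.2, 1.1]
width: 0.0704
time: 11.28
ee_pos: [0.5226, -0.0198, 0.1017]
eef_rot: [0.927, -0.374, 0.0, 0.0]
ft_force: [-0.5, -0.0, 0.4]
width: 0.0323
0 0.0 0.0
6 -0.0079 0.0084
12 -0.0148 0.0176
18 -0.0207 0.0275
24 -0.0256 0.0379
30 -0.0293 0.0488
36 -0.0319 0.06
42 -0.0333 0.0715
48 -0.0335 0.083
54 -0.0325 0.0944
60 -0.0303 0.1057
66 -0.027 0.1167
72 -0.0225 0.1273
```

```bash
python3 -m creep '[{"x":-0.0079,"y":0.0084,"z":0,"spin":-6},{"x":-0.0148,"y":0.0176,"z":0,"spin":-12},{"x":-0.0207,"y":0.0275,"z":0,"spin":-18},{"x":-0.0256,"y":0.0379,"z":0,"spin":-24},{"x":-0.0256,"y":0.0379,"z":0,"spin":-24}]'
python3 -m creep '[{"x":-0.0037,"y":0.0109,"z":0,"spin":-6},{"x":-0.0063,"y":0.0221,"z":0,"spin":-12},{"x":-0.0077,"y":0.0336,"z":0,"spin":-18},{"x":-0.0079,"y":0.0451,"z":0,"spin":-24},{"x":-0.0069,"y":0.0565,"z":0,"spin":-30},{"x":-0.0047,"y":0.0678,"z":0,"spin":-36},{"x":-0.0014,"y":0.0788,"z":0,"spin":-42},{"x":0.0008,"y":0.0842,"z":0,"spin":-45},{"x":0.0008,"y":0.0842,"z":0,"spin":-45}]'
```

```text
time: 11.9
ee_pos: [0.4969, 0.0183, 0.1017]
eef_rot: [0.83, -0.558, 0.0, 0.0]
ft_force: [1.9, -1.7, -0.5]
width: 0.0302
time: 13.02
ee_pos: [0.4979, 0.1025, 0.1015]
eef_rot: [-0.554, 0.833, 0.0, -0.0]
ft_force: [-1.0, -0.2, -0.1]
width: 0.0301
```

```bash
python3 -m creep '[{"x":0,"y":0,"z":0,"spin":0},{"x":0,"y":0,"z":0,"spin":0},{"x":0,"y":0,"z":0,"spin":0},{"x":0,"y":0,"z":0.03,"spin":0},{"x":0,"y":0,"z":0.08,"spin":0},{"x":-0.03,"y":-0.03,"z":0.13,"spin":0},{"x":-0.05,"y":-0.08,"z":0.15,"spin":0},{"x":-0.05,"y":-0.14,"z":0.15,"spin":0},{"x":-0.05,"y":-0.2,"z":0.15,"spin":0},{"x":-0.05,"y":-0.25,"z":0.15,"spin":0},{"x":-0.05,"y":-0.25,"z":0.15,"spin":0}]' 0.06
python3 - <<'E'
from h import *
T=cam('top');S=cam('side')
v,u=np.mgrid[0:420,0:560]; uv=np.c_[u.ravel(),v.ravel()]; P=deep(T,uv)
k=(P[:,2]>.1)&(P[:,2]<.13)&(np.hypot(P[:,0]-.598,P[:,1]-.057)<.14)&(np.hypot(P[:,0]-.598,P[:,1]-.057)>.08)
m=P[k].mean(0);print('knob',m,k.sum(),'angle',np.degrees(np.arctan2(m[1]-.057,m[0]-.598))%360)
k=(P[:,2]>.08)&(P[:,2]<.105)&(np.hypot(P[:,0]-.598,P[:,1]-.057)<.03);print('hub top z',np.median(P[k,2]),k.sum())
cv2.imwrite('pics/c5.png',np.hstack([cv2.resize(S['pixels'][150:270,200:350],(400,320)),cv2.resize(T['pixels'][130:310,120:440],(400,225)).__array__() if 0 else cv2.resize(T['pixels'][120:320,190:440],(400,320))]))
E
```

```text
time: 14.4
ee_pos: [0.4469, -0.1515, 0.2513]
eef_rot: [-0.55, 0.835, -0.0, -0.0]
ft_force: [-0.3, 0.9, -0.5]
width: 0.0601
knob [0.49614419 0.09913907 0.11185193] 77 angle 157.5244849384861
hub top z 0.09164816689228239 240
```

View pics/c5.png

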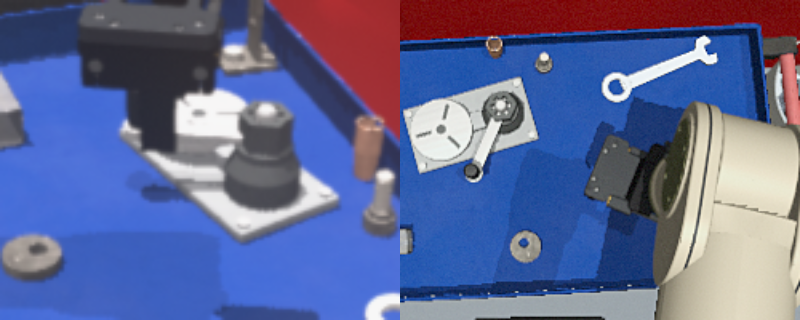

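The lever stands at 157.5° (fully locked would be about 157°), the hub top is at z 0.0916 (home 0.092), and the gripper is clear. I'm handing in.

```bash
python3 -c "
from bench import r
print(r.close_job())"
```

```text
the job is handed in; nothing more can be done
None
```

The brake lever is back on its spindle, fully home, and swung clockwise into the locked position. I handed the job in at about 14.5 s of the 51 s allowed.

**Fitting:** I gripped the hub by its flats, turned the lever 25° to the tooth angle read from the wrist camera, and lowered it over the pilot. The teeth let it drop on the first try, so no searching was needed. It stopped at TCP height 0.0906 m (0.0907 expected), with the wrist force rising about 10 N.

**Locking:** I let go of the hub, closed the fingers loosely round the knob and swung it 69° clockwise. Then I opened the fingers and moved the arm away.

**Last checks:**
- **Lever angle:** 157.5°, measured after letting go. It started at about 226°, so that is a turn of about 68.5°, against 68.75° for locked.
- **Hub height:** the top is at 0.0916 m, against 0.092 m when home.
- **Contact:** the gripper was clear, with about 1 N at the wrist.
- **Bystanders:** the ones in the last views looked unmoved. I did not measure them, and the pliers and part of the tray were out of view or behind the arm.

**Disagreements:**
- The wrist camera put the hub about 2 mm off centre in the grip, while the top camera put it within 1 mm. I split the difference, and the pilot's play took up the rest.
- My first move command was refused because its rows lacked some keys. Nothing moved.

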